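# Set the suction line beside the microscope

## Task

Set up the suction for rinsing microscope slides: with the ball valve still nearly closed, turn the selector on the sloping pump control so that its pointer clicks in at the mark with three dots. Then swing the lever of the ball valve next to the round gauge to half open, 45 degrees between closed (lever square to the pipe) and fully open (lever along the pipe, towards the gauge); a tall amber jar stands in its swing, so before that lift the jar away and stand it upright on the bench, well clear of the lever. Let everything go, keep off the microscope, and leave the other valve, the white bottle and the slide box as they are.

Things in the scene. Friction and masses are not known exactly. Their poses are not given: they have to be found in the camera images.
- console: Pump control, fixed: pale case on a stand, its panel 190 mm (up the slope) x 170 mm wide, facing the robot and up, leaning 35 degrees (0.61 rad) from level; the selector is on its middle line. Origin: on the bench under the case's middle; x level, towards the panel's upper edge; z up.
- hood (a point): Middle of the glare hood's free edge. The hood, as wide as the case, stands 90 mm square out of the panel's upper edge, 80 mm up the slope from the selector's axis at its nearest, top about 220 mm above the bench. It blocks a vertical tool at the selector: come in along the selector's tilted axis.
- selector_grip (a point): Grip point of the selector, a black bar knob, on its axis 30 mm above the panel. Bar 46 long, 13 thick, 28 tall; its top is 6 mm above this point, the 48 mm round foot 22 mm below. z: out of the panel along the axis; -x: along the bar to its pointer (pointed end, white line); y: across the bar. Axes turn with the knob. Grip across y, fingers along -z.
- selector (a joint): Selector angle, rad: 0 pointer straight down the slope, growing clockwise seen facing the panel; stops at +-1.15. Marks below it, of black dots with a tick: one dot at -1.047 (right), two at -0.349, three at 0.349, four at 1.047 (left). A sprung detent (about 0.16 N m) pulls the freed knob to the nearest mark; peaks at -0.70, 0, 0.70. Starts at one or two dots.
- manifold: Suction manifold, fixed: base plate 70 x 335 mm, pipe along y 48 mm up, two ball valves 90 mm apart and, at y = +150 mm, a round gauge 60 mm across, 24 mm thick, facing -x, top 170 mm up. Origin: on the bench under the axis of the valve to set (next to the gauge). y: along the pipe to the gauge; -x: the side where closed levers stick out; z up.
- valve_axis (a point): Point on the upright turning axis of the valve to set, at mid-height of its lever's grip (91 mm above the bench); axes as the manifold's.
- valve_grip (a point): Grip point on the lever of the valve to set, 60 mm from its axis, mid-height of the black sleeve (52 mm long, 14 wide, 18 tall, its end 85 mm from the axis; free space below). Its -x axis points outwards along the lever, y across the lever, z up; turns with the lever.
- valve (a joint): Opening of the valve to set, rad: 0 closed (lever square to the pipe, along the manifold's -x), growing clockwise seen from above, towards the gauge; 1.571 fully open (lever along the pipe). Stays where it is left (friction 0.12 N m). Starts between 0 and 0.2.
- spare_valve (a joint): Opening of the other valve, same lever and directions, its axis 90 mm away from the gauge side (manifold y = -90 mm). Stays as it is (0).
- microscope: Microscope, bystander, fixed: base 200 x 140 mm, about 400 mm tall to its slanted eyepiece, which leans to -x. Origin under the base's centre, z up.
- wash_bottle: White bottle, 56 mm wide, 165 mm tall, loose, beside the console. Origin: centre of its underside, z up.
- jar: Amber jar with black lid, a plain cylinder 42 mm wide, 130 mm tall, loose, about 0.16 kg, standing in front of the pipe between the lever and the gauge, where the lever must go. Origin: centre of its underside, z up.
- slide_box: Wooden slide box 77 x 97 x 36 mm, loose, beyond the other valve. Origin: centre of its underside, z up.

How it is judged (in metres and radians):
On the way, in this order (a step that is already met when the one before it is completed fails the run):
1. the selector stands at the three-dot mark while the valve is still nearly closed (value of joint selector between 0.219 and 0.479 rad and value of joint valve below 0.45 rad), for 0.2 s.
2. the valve next to the gauge stands half open, the selector still at three dots (value of joint selector between 0.219 and 0.479 rad and value of joint valve between 0.645 and 0.925 rad), for 0.2 s.
At the end, for the whole second after the job is handed in: The selector rests at the three-dot mark (joint 0.349 within 0.13 rad), the valve next to the gauge rests half open (0.785 within 0.14 rad), the jar stands upright on the bench with its middle over 130 mm from the valve's axis, the other valve is still closed (under 0.1 rad), and nothing is touched (all of step 2 and horizontal distance between jar and valve_axis above 0.13 m and angle between jar's own z axis and vertical below 0.1 rad and height (world z) of jar below 0.008 m and linear speed of jar below 0.02 m/s and velocity of joint selector between -0.05 and 0.05 rad/s and velocity of joint valve between -0.05 and 0.05 rad/s and value of joint spare_valve below 0.1 rad).
It fails at once if the wash bottle is shoved (30 mm) or tipped (distance of wash_bottle from where it was at the start of the episode above 0.03 m or angle between wash_bottle's own z axis and vertical above 0.35 rad).
It fails at once if the slide box is shoved (30 mm) or tipped (distance of slide_box from where it was at the start of the episode above 0.03 m or angle between slide_box's own z axis and vertical above 0.35 rad).
It fails at once if the jar is tipped over (angle between jar's own z axis and vertical above 0.5 rad).
It fails at once if the other valve is turned (value of joint spare_valve above 0.2 rad).
It fails at once if the microscope is struck (15 N) (contact force between any of the fingers, the arm and microscope above 15 N).
It also fails if it takes over 72 s, if anything falls off the work surface, if the arm or the gripper's body presses on something with over 40 N, if the wrist force passes 120 N, or if a joint passes its speed limit or range.

## Robot

A 6-joint arm with a two-finger parallel gripper is mounted at the origin on the work surface. World frame = base frame: x ahead of the robot, y to its left, z up, the work surface at z = 0. Lengths are in mm, angles in degrees, forces in N, time in s.
With the tool pointing down it reaches from about 300 to 875 mm from the base axis. Payload 4.2 kg.
Tool frame: the origin (TCP) lies at the very end of the fingers, on their centre line; the grasp point (between the pads) lies 19 mm behind it (grip_point_offset is the distance from the TCP to the grasp point, in mm); z points along the fingers, y is the line along which they close (so a half turn about z gives the same grasp; the last joint's range is limited). The gripper opens to 85 mm and grips with 20 to 120 N. Pads are 22 mm wide; open, the fingers measure 114 mm over their backs; the gripper's body (76 mm by 85 mm) begins 54 mm behind the grasp point. The pads swing forward as they close: fully open they stand 13 mm farther back than shut.
Start: joints at [69.901, 18.312, 89.639, -0, 72.044, -1.146], TCP at [186.762, 543.839, 231.338] pointing down, gripper open.
Joint ranges: [-177.97, 177.97], [-48.28, 115.42], [12.27, 149.76], [-77.06, 257.06], [2.81, 150.46], [-146.56, 146.56]. Speed limits (degrees/s): [147.25, 147.25, 180, 180, 180, 180].

## Interface

Orientations are given as [roll, pitch, yaw] about the fixed x, y, z axes, in that order (R = Rz(yaw) Ry(pitch) Rx(roll)).
In Python, from cell import * gives the robot as it stands. The module is installed in compiled form; this text tells all that it offers.
- The arm moves only by the tool move_arm, never from a script. Its argument "targets" is a list of rows, each an object with "slide": the shift along the world's x, y, z in m, a list of three; "roll": the turn about the world's z in rad; "claw": the opening, from 0 (shut) to 1 (fully open). In form: [{"slide": [x, y, z], "roll": roll, "claw": claw}, ...]. A call has exactly 5 rows; each row is the pose to reach, as a shift and turn from the pose commanded when the call began; what a row does not reach only later rows make up. A row lasts 1/10 s, in which the tool goes at most 50 mm and 8.59 degrees, less where a joint would pass 70% of its speed; a pose out of reach is approached as far as the arm can. A call with a gripper value outside its range is refused whole. The fingers move at their own pace and stop on an object; the grip force is fixed at half the most. Time passes only in rows, so rows that repeat a pose let the fingers close, or fill a call up. It gives the time, the measured TCP pose, the force, the opening and the grip force at its end, in the units of the state.
- get_obs(): the state, without advancing time (a new reading comes with each control period).
- snapshot(name): name is "scene" or "top"; returns a dict with "pixels" (420x560x3 uint8, red, green, blue), "camera_matrix" (3x3 intrinsics, pixels), "view" (4x4, takes a point from world to camera coordinates). Camera axes: x right, y up, looking along -z (the intrinsics and any distortion apply to the point x, -y, -z); pixel columns grow to the right and rows downward; lengths in mm; the calibration is good to about 2 mm. A picture is of the moment at which its call begins. There is no depth.
- sign_off(): hands the job in; it is judged then, once.
Trained networks look in the newest picture that a camera, given by its name, has taken for a name from the list of things; names that differ only in an ending like _2 or _b are one class to them, and where a whole thing is asked for, a point or a joint stands for the part that bears it (a point fixed in the world has none). Each returns a list of dicts, best first, with "p" (0 to 1); they miss things now and then, are a little off and sometimes report something else, mostly with a low value. They report only what shows in the picture. A call takes as long as a camera call.
- silhouettes(camera, query): "region" (420x560 bool, what is visible of it) and "rect" ([left, top, right, bottom] in pixels, round what is visible of it).
The state is a dict: "time_s": time; "q": joint angles; "joint_velocities": joint speeds; "effort": joint torques, N m; "ee_pos": TCP position; "eef_rot": TCP orientation; "ft_force": force on the tool from outside, world axes, zero at the start; "wrist_torque": the same for the moment, N m; "opening": opening from 0.0 (shut) to 1.0 (fully open); "gripper_force": force on a finger pad.
Only numpy, scipy, OpenCV 4.12 (cv2) and the standard library are available. Lean on these libraries where they do the work, as an engineer would, in place of code of your own. Each camera call takes 0.05 s, during which the arm holds its last target. There are 200 camera calls.

## Working session

There is one attempt and no reset: what is moved stays moved. The work goes in short steps, Python scripts to look and compute and a tool call to move; the robot and the scene stay as the last step left them, time stands still between calls to the robot, and variables do not carry over. Pictures are saved under pics/ and viewed, at most 10 in all, crops included, and the job is handed in when it is done.

Besides the shell and the picture viewer there is one more tool, called after "Emit:" as name(argument=value, ...), one argument or row to a line, values as JSON. move_arm: Moves the arm, as the interface text tells. Its arguments: {"type":"object","properties":{"targets":{"type":"array","items":{"type":"object","properties":{"slide":{"type":"array","items":{"type":"number"}},"roll":{"type":"number"},"claw":{"type":"number"}}}}},"required":["targets"]}

```bash
mkdir -p pics; cat > h.py <<'E'
from cell import *
import numpy as np, cv2
def P(s):
    K=np.array(s["camera_matrix"],float);V=np.array(s["view"],float);return K,V
def proj(s,X):
    K,V=P(s);c=V[:3,:3]@np.array(X,float)+V[:3,3];u=K@np.array([c[0],-c[1],-c[2]]);return u[:2]/u[2]
def ray(s,u,v):
    K,V=P(s);d=np.linalg.inv(K)@np.array([u,v,1.]);d=V[:3,:3].T@np.array([d[0],-d[1],-d[2]]);return -V[:3,:3].T@V[:3,3],d
def atz(s,u,v,z):
    o,d=ray(s,u,v);return o+d*(z-o[2])/d[2]
def save(s,n,crop=None,f=1):
    im=s["pixels"][:,:,::-1]
    if crop: im=im[crop[1]:crop[3],crop[0]:crop[2]]
    cv2.imwrite("pics/"+n,cv2.resize(im,None,fx=f,fy=f,interpolation=cv2.INTER_CUBIC))
E
python3 - <<'E'
from h import *
o=get_obs();print({k:np.round(o[k],2) for k in("ee_pos","eef_rot","opening","time_s")})
a=snapshot("scene");b=snapshot("top")
import pickle;pickle.dump((a,b),open("s0.pkl","wb"))
for n,s in(("scene",a),("top",b)):
    save(s,n+"0.png",None,1.4);print(n,np.round(P(s)[0][[0,1,0,1],[0,1,2,2]]),np.round(ray(s,280,210)[0]),[k for k in s])
    for t in("console","selector","manifold","valve","spare_valve","microscope","wash_bottle","jar","slide_box"):
        for d in silhouettes(n,t)[:2]:
            ys,xs=np.nonzero(d["region"]);print(n,t,round(d["p"],2),np.round(d["rect"]),xs.mean().round(1) if len(xs) else 0,ys.mean().round(1) if len(ys) else 0)
E
```

```text
{'ee_pos': array([186.6 , 543.35, 230.48]), 'eef_rot': array([-179.9 ,   -0.  ,  161.05]), 'opening': np.float64(1.0), 'time_s': np.float64(0.0)}
scene [511. 511. 282. 200.] [1710.  241.  912.] ['pixels', 'camera_matrix', 'view']
scene console 0.86 [365. 164. 435. 253.] 398.7 197.9
scene console 0.34 [177. 174. 192. 185.] 183.7 178.5
scene valve 0.54 [180. 172. 190. 188.] 183.9 178.0
scene spare_valve 0.49 [160. 165. 270. 218.] 217.4 200.3
scene microscope 0.76 [246. 120. 314. 320.] 282.6 244.1
scene wash_bottle 0.59 [434. 179. 460. 235.] 448.8 211.1
scene jar 0.76 [233. 161. 248. 198.] 238.3 180.5
scene slide_box 0.73 [122. 192. 163. 216.] 141.9 202.6
top [510. 510. 278. 206.] [ 472.  -23. 1582.] ['pixels', 'camera_matrix', 'view']
top console 0.65 [128. 214. 197. 280.] 166.2 244.3
top console 0.62 [289. 213. 400. 265.] 348.1 238.8
top selector 0.69 [160. 248. 175. 269.] 166.6 257.2
top selector 0.54 [231.  87. 282. 183.] 256.0 141.1
top manifold 0.61 [290. 212. 402. 265.] 348.1 238.7
top valve 0.68 [356. 232. 363. 269.] 356.0 250.2
top spare_valve 0.73 [385. 232. 393. 262.] 387.2 247.0
top microscope 0.58 [230.  88. 282. 182.] 255.8 140.6
top wash_bottle 0.87 [105. 250. 134. 267.] 120.6 257.4
top wash_bottle 0.61 [384. 232. 393. 264.] 387.7 249.1
top jar 0.73 [325. 260. 338. 273.] 332.9 264.9
top slide_box 0.44 [124. 215. 200. 279.] 166.1 244.3
```

```bash
python3 - <<'E'
from h import *
import pickle;a,b=pickle.load(open("s0.pkl","rb"))
save(b,"top_c.png",(95,190,275,300),4.4);save(b,"top_m.png",(275,190,435,300),5)
E
```

```text
(no output)
```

View pics/top0.png

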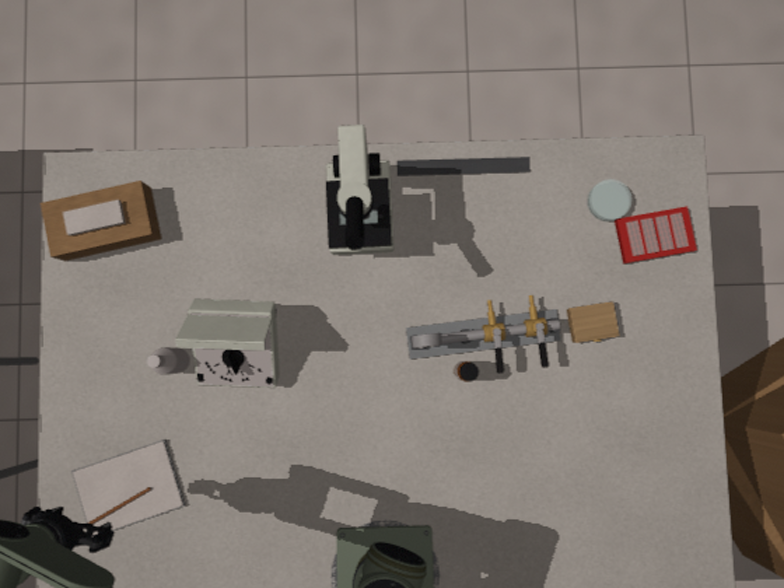

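View pics/scene0.png

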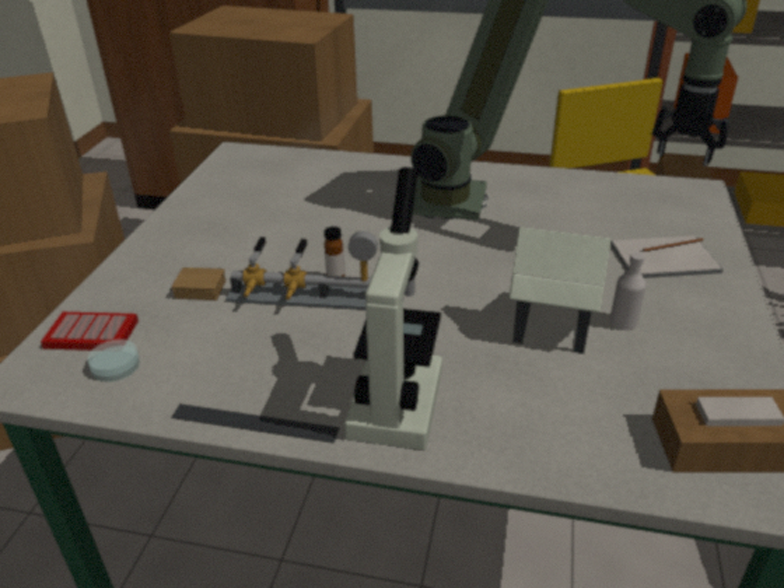

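View pics/top_c.png

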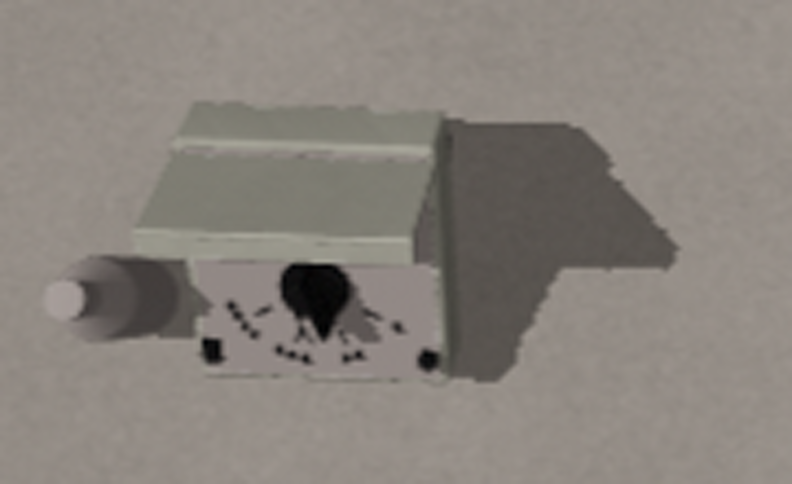

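View pics/top_m.png

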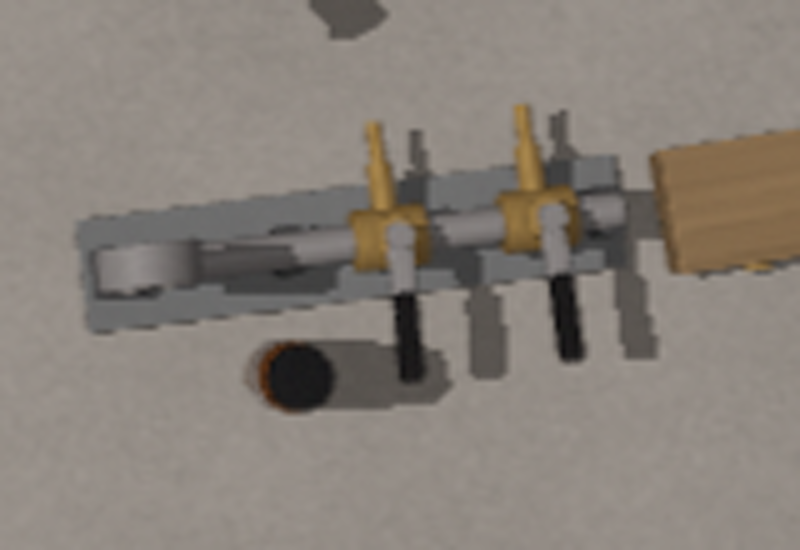

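```bash
python3 - <<'E'
from h import *
import pickle;a,b=pickle.load(open("s0.pkl","rb"))
C=lambda x,y,z:atz(b,95+x/4.4,190+y/4.4,z).round(0)
M=lambda x,y,z:atz(b,275+x/5,190+y/5,z).round(0)
print("tip",C(323,338,117),"knobtop",C(312,285,128))
print("hood edge L/R top",C(135,233,220),C(412,236,220),"low",C(137,255,210),C(412,260,210))
print("case edge lower L/R",C(203,375,70),C(445,380,70), "at 50",C(203,375,50),C(445,380,50))
print("bottle top",C(65,300,165),"base",C(110,340,0))
print("valve axis",M(400,232,95),"lever end",M(411,380,96),"lever mid",M(405,335,100))
print("spare axis",M(553,215,95),"lever end",M(572,360,96))
print("plate corners",M(78,222,5),M(90,332,5),M(615,155,5),M(622,268,5))
print("gauge",M(145,265,160),"jar top",M(298,377,130), "jar left base",M(247,377,0))
for n,s in(("scene",a),("top",b)):
  for d in silhouettes(n,"jar")[:1]:
    print(n,d["rect"])
u=ray(a,239,163)
print("scene jar top@130",atz(a,239,164,130).round(0),"base",atz(a,239.5,197,0).round(0))
print("scene hood edge corners",[atz(a,x/1.4,y/1.4,220).round(0) for x,y in((517,228),(607,236))])
E
```

```text
tip [439. 290. 117.] knobtop [473. 294. 128.]
hood edge L/R top [507. 381. 220.] [501. 213. 220.] low [494. 382. 210.] [487. 215. 210.]
case edge lower L/R [415. 380.  70.] [408. 218.  70.] at 50 [415. 385.  50.] [407. 222.  50.]
bottle top [468. 441. 165.] base [439. 463.   0.]
valve axis [ 512. -249.   95.] lever end [ 426. -252.   96.] lever mid [ 452. -249.  100.]
spare axis [ 519. -338.   95.] lever end [ 435. -345.   96.]
plate corners [526. -64.   5.] [458. -70.   5.] [ 558. -398.    5.] [ 488. -399.    5.]
gauge [495. -97. 160.] jar top [ 431. -183.  130.] jar left base [ 428. -166.    0.]
scene [232.6, 161.2, 247.7, 198.4]
top [324.6, 259.7, 337.9, 273.4]
scene jar top@130 [ 435. -175.  130.] base [ 422. -185.    0.]
scene hood edge corners [array([511., 213., 220.]), array([510., 379., 220.])]
```

Emit:
move_arm(
  targets=[
    {"slide": [0.023, -0.031, 0], "roll": -0.14, "claw": 1},
    {"slide": [0.046, -0.062, 0], "roll": -0.28, "claw": 1},
    {"slide": [0.069, -0.093, 0], "roll": -0.42, "claw": 1},
    {"slide": [0.092, -0.124, 0], "roll": -0.56, "claw": 1},
    {"slide": [0.115, -0.155, 0], "roll": -0.7, "claw": 1},
  ],
)

```text
time_s: 1.6
ee_pos: [302.5, 387.6, 231.5]
eef_rot: [180.0, -0.0, 120.6]
ft_force: [0.1, 0.2, -0.3]
opening: 1.005
gripper_force: 0.0
```

Emit:
move_arm(
  targets=[
    {"slide": [0.023, -0.031, 0], "roll": -0.14, "claw": 1},
    {"slide": [0.046, -0.062, 0], "roll": -0.28, "claw": 1},
    {"slide": [0.069, -0.093, 0], "roll": -0.42, "claw": 1},
    {"slide": [0.093, -0.127, 0], "roll": -0.558, "claw": 1},
    {"slide": [0.093, -0.127, 0], "roll": -0.558, "claw": 1},
  ],
)

```text
time_s: 2.1
ee_pos: [396.9, 258.6, 231.5]
eef_rot: [179.9, 0.1, 88.6]
ft_force: [-0.8, -0.6, 0.6]
opening: 1.001
gripper_force: 0.0
```

Emit:
move_arm(
  targets=[
    {"slide": [0, 0, -0.04], "roll": 0, "claw": 1},
    {"slide": [0, 0, -0.08], "roll": 0, "claw": 1},
    {"slide": [0, 0, -0.12], "roll": 0, "claw": 1},
    {"slide": [0, 0, -0.12], "roll": 0, "claw": 1},
    {"slide": [0, 0, -0.12], "roll": 0, "claw": 1},
  ],
)

```text
time_s: 2.6
ee_pos: [394.8, 262.5, 111.8]
eef_rot: [-180.0, 0.0, 89.0]
ft_force: [0.6, 0.3, 1.8]
opening: 0.999
gripper_force: 0.0
```

```bash
python3 - <<'E'
from h import *
o=get_obs();print({k:np.round(o[k],2) for k in("ee_pos","eef_rot","ft_force","q","time_s")})
b=snapshot("top");save(b,"t1.png",(95,170,275,300),4.4)
E
```

```text
{'ee_pos': array([394.77, 262.49, 111.81]), 'eef_rot': array([-179.99,    0.  ,   89.03]), 'ft_force': array([0.64, 0.27, 1.75]), 'q': array([3.2220e+01, 1.6000e+01, 1.1246e+02, 1.0000e-02, 5.1560e+01,
       3.3190e+01]), 'time_s': np.float64(2.6)}
```

View pics/t1.png

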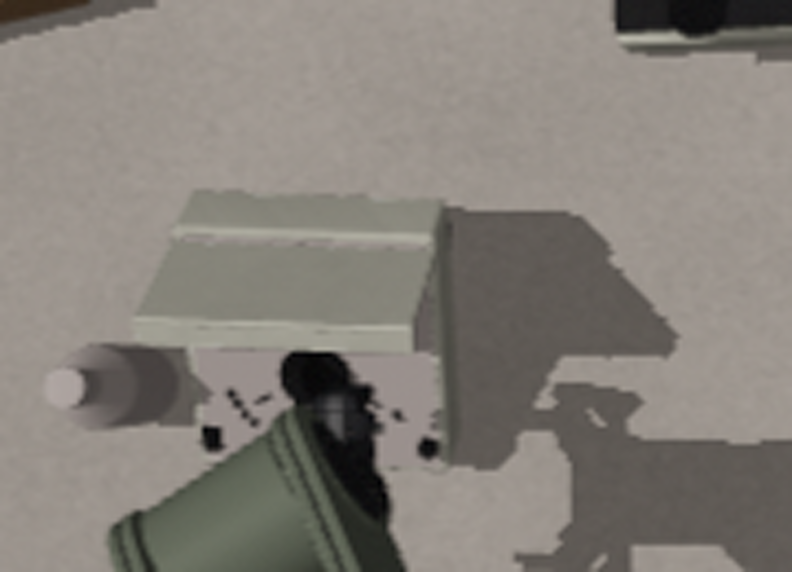

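The picture shows the far finger just right of the knob (crop pixel 370,395), clear of the hood. Next: descend, then push.

Emit:
move_arm(
  targets=[
    {"slide": [0, 0, -0.012], "roll": 0, "claw": 1},
    {"slide": [0, 0, -0.024], "roll": 0, "claw": 1},
    {"slide": [0, 0, -0.024], "roll": 0, "claw": 1},
    {"slide": [0, 0.004, -0.024], "roll": 0, "claw": 1},
    {"slide": [0, 0.008, -0.024], "roll": 0, "claw": 1},
  ],
)

```text
time_s: 3.15
ee_pos: [395.8, 270.9, 88.9]
eef_rot: [179.8, -0.1, 89.0]
ft_force: [-0.2, -0.1, 0.0]
opening: 1.003
gripper_force: 0.0
```

Emit:
move_arm(
  targets=[
    {"slide": [0, 0.003, 0], "roll": 0, "claw": 1},
    {"slide": [0, 0.006, 0], "roll": 0, "claw": 1},
    {"slide": [0, 0.008, 0], "roll": 0, "claw": 1},
    {"slide": [0, 0.01, 0], "roll": 0, "claw": 1},
    {"slide": [0, 0.01, 0], "roll": 0, "claw": 1},
  ],
)

```text
time_s: 3.65
ee_pos: [394.8, 280.1, 87.3]
eef_rot: [180.0, -0.0, 89.0]
ft_force: [-0.0, -1.2, 0.1]
opening: 1.001
gripper_force: 0.0
```

Emit:
move_arm(
  targets=[
    {"slide": [0, 0.002, 0], "roll": 0, "claw": 1},
    {"slide": [0, 0.004, 0], "roll": 0, "claw": 1},
    {"slide": [0, 0.004, 0], "roll": 0, "claw": 1},
    {"slide": [0, 0.004, 0], "roll": 0, "claw": 1},
    {"slide": [0, 0.004, 0], "roll": 0, "claw": 1},
  ],
)

```text
time_s: 4.15
ee_pos: [394.0, 282.7, 86.9]
eef_rot: [-179.9, 0.1, 89.0]
ft_force: [-1.2, -5.2, 0.5]
opening: 0.997
gripper_force: 2.6
```

Emit:
move_arm(
  targets=[
    {"slide": [0, 0.001, 0], "roll": 0, "claw": 1},
    {"slide": [0, 0.002, 0], "roll": 0, "claw": 1},
    {"slide": [0, 0.003, 0], "roll": 0, "claw": 1},
    {"slide": [0, 0.004, 0], "roll": 0, "claw": 1},
    {"slide": [0, 0.004, 0], "roll": 0, "claw": 1},
  ],
)

```text
time_s: 4.65
ee_pos: [393.0, 285.3, 86.3]
eef_rot: [-179.7, 0.3, 88.9]
ft_force: [-1.4, -9.7, -1.6]
opening: 0.998
gripper_force: 4.4
```

```bash
python3 - <<'E'
from h import *
o=get_obs();print({k:np.round(o[k],2) for k in("ee_pos","ft_force","wrist_torque")})
b=snapshot("top");save(b,"t2.png",(125,215,215,290),8)
E
```

```text
{'ee_pos': array([392.99, 285.25,  86.33]), 'ft_force': array([-1.41, -9.72, -1.56]), 'wrist_torque': array([-1.4 ,  0.13, -0.42])}
```

View pics/t2.png

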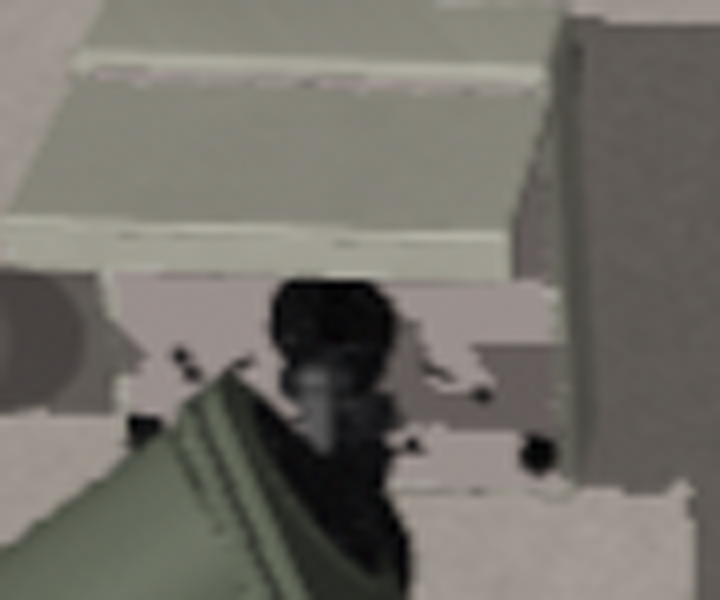

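Emit:
move_arm(
  targets=[
    {"slide": [0, 0.001, 0], "roll": 0, "claw": 1},
    {"slide": [0, 0.002, 0], "roll": 0, "claw": 1},
    {"slide": [0, 0.002, 0], "roll": 0, "claw": 1},
    {"slide": [0, 0.002, 0], "roll": 0, "claw": 1},
    {"slide": [0, 0.002, 0], "roll": 0, "claw": 1},
  ],
)

```text
time_s: 5.2
ee_pos: [392.6, 288.2, 86.1]
eef_rot: [-179.7, 0.2, 88.9]
ft_force: [-3.0, -3.9, -2.6]
opening: 1.001
gripper_force: 1.9
```

Emit:
move_arm(
  targets=[
    {"slide": [0, 0.001, 0], "roll": 0, "claw": 1},
    {"slide": [0, 0.002, 0], "roll": 0, "claw": 1},
    {"slide": [0, 0.002, 0], "roll": 0, "claw": 1},
    {"slide": [0, 0.002, 0], "roll": 0, "claw": 1},
    {"slide": [0, 0.002, 0], "roll": 0, "claw": 1},
  ],
)

```text
time_s: 5.7
ee_pos: [395.5, 292.6, 87.8]
eef_rot: [179.9, -0.1, 89.0]
ft_force: [-0.4, -0.2, 0.1]
opening: 1.001
gripper_force: 0.1
```

Emit:
move_arm(
  targets=[
    {"slide": [0, -0.01, 0], "roll": 0, "claw": 1},
    {"slide": [0, -0.022, 0], "roll": 0, "claw": 1},
    {"slide": [0, -0.03, 0.02], "roll": 0, "claw": 1},
    {"slide": [-0.02, -0.06, 0.06], "roll": 0, "claw": 1},
    {"slide": [-0.03, -0.1, 0.1], "roll": 0, "claw": 1},
  ],
)

```text
time_s: 6.2
ee_pos: [365.8, 198.2, 180.1]
eef_rot: [-179.9, 0.0, 89.0]
ft_force: [1.4, -0.5, 1.0]
opening: 0.996
gripper_force: 0.0
```

```bash
python3 - <<'E'
from h import *
b=snapshot("top");save(b,"t3.png",(125,215,215,290),8)
E
```

```text
(no output)
```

View pics/t3.png

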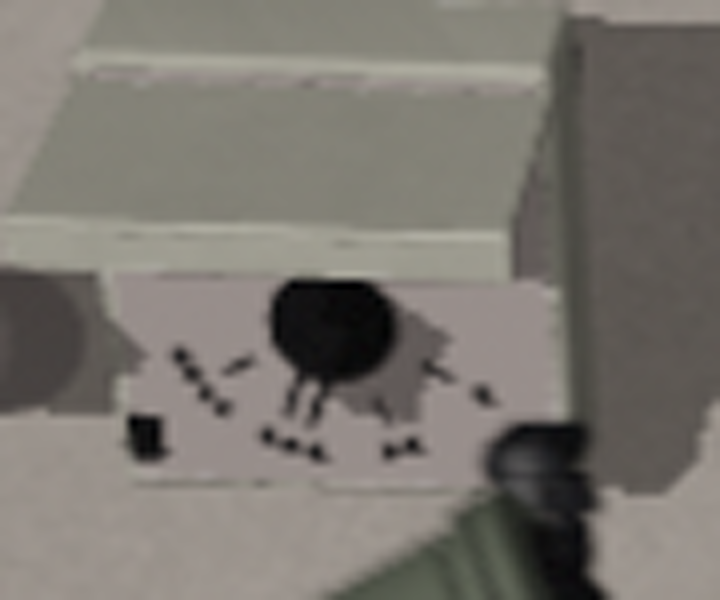

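```bash
python3 - <<'E'
from h import *
import pickle;a,b=pickle.load(open("s0.pkl","rb"))
c=snapshot("top")
for s in(b,c):
    g=cv2.cvtColor(s["pixels"],cv2.COLOR_RGB2GRAY);print(g[250:273,155:180])
E
```

```text
[[139 138 138 137 126  86  17  15  16  15  10  16  16  13  12  28  62 100
  121 124 124 125 124 125 127]
 [139 138 138 127  85  16  13  15  12   9   7  10  12  14  16  13  10  68
  117 136 139 140 139 138 139]
 [138 139 138 117  37  17  16  16  15   7   4   8   9  12  16  16  14  11
   54 111 139 138 139 139 139]
 [139 139 137 112  15  16  14  14  10   4   9   8  10   9   9  12  17  15
   30  95 136 139 139 139 139]
 [138 138 129  90  16  15  13  15   8   3   9   8   9   9  12  10  11  16
   10  55 110 135 139 139 138]
 [139 138 131  95  18  15  19  19   7   7   5   9   8  10  10  10   8  12
   13  43  76 113 139 139 139]
 [139 139 138 114  22  20  18  15  12   7   7   9   6   7   9   8  12  12
   10  43  76 113 139 139 139]
 [138 139 138 116  29  17  16  17  16   8   5   7   6   4  10   9   8   8
    9  47  79 109 136 139 139]
 [137 136 139 124  77  22  16  16  15  13   8   7  10   8   5   9  11   7
   23  64  88  89 113 139 138]
 [116 107 136 138 119  52  23  16  16  15   9   9   7   5   4   9   9  17
   47  79  88  88 108 133 137]
 [ 53  93 126 138 130 103  59  17  17  16  12   5 
[... 3031 characters left out ...]
17  41 107 144 144 131 102 102  94  69
   73  94  93  92 117 144 144]
 [144 144 142 140 142 129 118 135  96  83 129 144 144 144 144 145 144 122
   84 110 103 102 122 145 145]
 [144 143 124  93 124 143 142 136 112 118 144 144 144 144 145 144 145 136
  121 131 143 141 142 145 145]
 [144 136 100  28  97 128 121 140 142 139 142 144 144 144 144 144 144 143
  140 141 131 109 125 144 144]
 [144 144 125  86  92  67  28  97 122  93 124 145 145 144 144 145 145 126
   94 111  93  22  96 141 144]
 [144 145 144 144 136 108  86  97  79  26  96 141 145 144 144 144 144 121
   37  62  84  74  84 121 145]
 [144 144 144 144 144 144 144 144 126  76  89 122 144 144 144 145 144 130
   97 120 144 145 144 144 145]]
```

```bash
python3 - <<'E'
from h import *
import pickle;a,b=pickle.load(open("s0.pkl","rb"))
c=snapshot("top")
L=[cv2.resize(np.clip(((s["pixels"][244:276,150:184,::-1]/255.)**.6*255),0,255).astype(np.uint8),None,fx=11.5,fy=11.5,interpolation=cv2.INTER_NEAREST) for s in(b,c)]
cv2.imwrite("pics/cmp.png",np.hstack(L))
E
```

```text
(no output)
```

View pics/cmp.png

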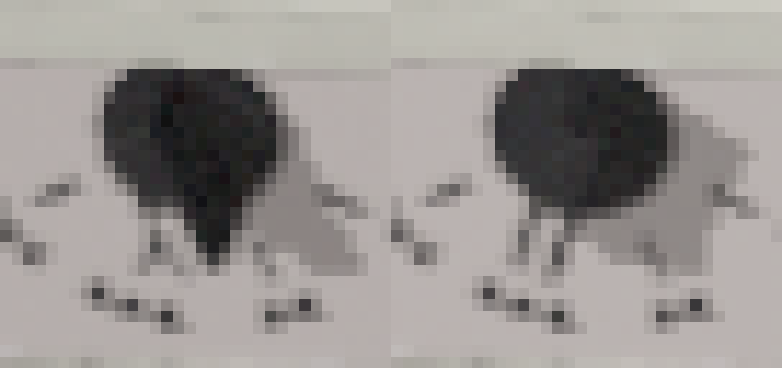

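```bash
python3 - <<'E'
from h import *
c=snapshot("top")
for d in silhouettes("top","selector")[:3]:
    print(d["p"],d["rect"])
    r=d["region"][246:270,152:182]
    if r.any(): print("\n".join("".join(".#"[int(v)] for v in x) for x in r))
print(get_obs()["ee_pos"])
E
```

```text
0.59 [158.1, 248.0, 174.0, 266.4]
..............................
..............................
..............................
..............................
.........########.............
........############..........
.......##############.........
.......###############........
.......###############........
.......################.......
.......################.......
.......################.......
.......###############........
........##############........
........#############.........
.........##########...........
.........#########............
.........######...............
.........######...............
.........#####................
.........#####................
.........####.................
..............................
..............................
0.26 [291.9, 210.6, 398.3, 266.9]
[366.88187306 199.07272605 179.42264338]
```

Emit:
move_arm(
  targets=[
    {"slide": [0.008, -0.045, 0], "roll": 0, "claw": 1},
    {"slide": [0.015, -0.09, 0], "roll": 0, "claw": 1},
    {"slide": [0.022, -0.135, 0], "roll": 0, "claw": 1},
    {"slide": [0.03, -0.18, 0], "roll": 0, "claw": 1},
    {"slide": [0.037, -0.225, 0], "roll": 0, "claw": 1},
  ],
)

```text
time_s: 6.95
ee_pos: [403.9, -26.8, 178.2]
eef_rot: [-179.9, -0.0, 89.0]
ft_force: [0.9, -0.1, -0.5]
opening: 1.003
gripper_force: 0.0
```

Emit:
move_arm(
  targets=[
    {"slide": [0.008, -0.045, 0], "roll": 0, "claw": 1},
    {"slide": [0.015, -0.09, 0], "roll": 0, "claw": 1},
    {"slide": [0.022, -0.13, 0], "roll": 0, "claw": 1},
    {"slide": [0.026, -0.157, 0], "roll": 0, "claw": 1},
    {"slide": [0.026, -0.157, 0], "roll": 0, "claw": 1},
  ],
)

```text
time_s: 7.45
ee_pos: [430.6, -185.1, 177.7]
eef_rot: [-179.9, -0.0, 88.8]
ft_force: [-0.3, 0.6, -1.1]
opening: 1.001
gripper_force: 0.0
```

Emit:
move_arm(
  targets=[
    {"slide": [0, 0, 0], "roll": 0, "claw": 1},
    {"slide": [0, 0, 0], "roll": 0, "claw": 1},
    {"slide": [0, 0, 0], "roll": 0, "claw": 1},
    {"slide": [0, 0, 0], "roll": 0, "claw": 1},
    {"slide": [0, 0, 0], "roll": 0, "claw": 1},
  ],
)

```text
time_s: 7.95
ee_pos: [429.9, -181.8, 179.7]
eef_rot: [180.0, 0.0, 89.0]
ft_force: [0.7, -0.9, 0.4]
opening: 1.001
gripper_force: 0.0
```

Emit:
move_arm(
  targets=[
    {"slide": [0.001, -0.001, -0.035], "roll": 0, "claw": 1},
    {"slide": [0.001, -0.001, -0.065], "roll": 0, "claw": 1},
    {"slide": [0.001, -0.001, -0.085], "roll": 0, "claw": 1},
    {"slide": [0.001, -0.001, -0.094], "roll": 0, "claw": 1},
    {"slide": [0.001, -0.001, -0.094], "roll": 0, "claw": 1},
  ],
)

```text
time_s: 8.45
ee_pos: [430.4, -183.0, 84.8]
eef_rot: [-179.9, -0.0, 89.0]
ft_force: [-0.3, 0.1, 0.5]
opening: 0.999
gripper_force: 0.0
```

Emit:
move_arm(
  targets=[
    {"slide": [0, 0, 0], "roll": 0, "claw": 0.6},
    {"slide": [0, 0, 0], "roll": 0, "claw": 0.45},
    {"slide": [0, 0, 0], "roll": 0, "claw": 0.3},
    {"slide": [0, 0, 0], "roll": 0, "claw": 0.3},
    {"slide": [0, 0, 0], "roll": 0, "claw": 0.3},
  ],
)

```text
time_s: 8.95
ee_pos: [431.6, -183.9, 86.9]
eef_rot: [179.9, 0.1, 89.0]
ft_force: [-0.7, 0.4, 6.3]
opening: 0.458
gripper_force: 59.9
```

Emit:
move_arm(
  targets=[
    {"slide": [0, 0, 0], "roll": 0, "claw": 0.3},
    {"slide": [0, 0, 0], "roll": 0, "claw": 0.3},
    {"slide": [0, 0, 0.005], "roll": 0, "claw": 0.3},
    {"slide": [0, 0, 0.015], "roll": 0, "claw": 0.3},
    {"slide": [0, 0, 0.025], "roll": 0, "claw": 0.3},
  ],
)

```text
time_s: 9.45
ee_pos: [430.7, -183.4, 111.2]
eef_rot: [-180.0, -0.0, 89.0]
ft_force: [-0.7, -0.2, -1.9]
opening: 0.462
gripper_force: 60.8
```

Emit:
move_arm(
  targets=[
    {"slide": [-0.008, 0.03, 0], "roll": 0, "claw": 0.3},
    {"slide": [-0.018, 0.07, 0], "roll": 0, "claw": 0.3},
    {"slide": [-0.03, 0.11, 0], "roll": 0, "claw": 0.3},
    {"slide": [-0.038, 0.145, 0], "roll": 0, "claw": 0.3},
    {"slide": [-0.041, 0.163, 0], "roll": 0, "claw": 0.3},
  ],
)

```text
time_s: 9.95
ee_pos: [388.5, -18.4, 111.1]
eef_rot: [-180.0, -0.0, 89.1]
ft_force: [0.0, -0.1, -1.8]
opening: 0.459
gripper_force: 60.8
```

Emit:
move_arm(
  targets=[
    {"slide": [0, 0, 0], "roll": 0, "claw": 0.3},
    {"slide": [0, 0, 0], "roll": 0, "claw": 0.3},
    {"slide": [0, 0, -0.01], "roll": 0, "claw": 0.3},
    {"slide": [0, 0, -0.018], "roll": 0, "claw": 0.3},
    {"slide": [0, 0, -0.022], "roll": 0, "claw": 0.3},
  ],
)

```text
time_s: 10.45
ee_pos: [389.2, -21.0, 87.3]
eef_rot: [-179.9, -0.0, 88.9]
ft_force: [-0.4, 0.5, -2.0]
opening: 0.464
gripper_force: 60.8
```

Emit:
move_arm(
  targets=[
    {"slide": [0, 0, -0.001], "roll": 0, "claw": 0.3},
    {"slide": [0, 0, -0.002], "roll": 0, "claw": 0.3},
    {"slide": [0, 0, -0.003], "roll": 0, "claw": 0.3},
    {"slide": [0, 0, -0.003], "roll": 0, "claw": 0.3},
    {"slide": [0, 0, -0.003], "roll": 0, "claw": 0.3},
  ],
)

```text
time_s: 10.95
ee_pos: [389.5, -20.8, 86.8]
eef_rot: [-180.0, 0.0, 89.0]
ft_force: [-4.0, -0.6, 16.0]
opening: 0.463
gripper_force: 62.6
```

Emit:
move_arm(
  targets=[
    {"slide": [0, 0, 0.003], "roll": 0, "claw": 0.6},
    {"slide": [0, 0, 0.003], "roll": 0, "claw": 0.8},
    {"slide": [0, 0, 0.003], "roll": 0, "claw": 1},
    {"slide": [0, 0, 0.003], "roll": 0, "claw": 1},
    {"slide": [0, 0, 0.02], "roll": 0, "claw": 1},
  ],
)

```text
time_s: 11.45
ee_pos: [388.2, -20.3, 104.1]
eef_rot: [-179.7, -0.0, 89.0]
ft_force: [-0.6, -0.0, 0.3]
opening: 0.999
gripper_force: 0.0
```

Emit:
move_arm(
  targets=[
    {"slide": [0, 0, 0.03], "roll": 0, "claw": 1},
    {"slide": [0, 0, 0.07], "roll": 0, "claw": 1},
    {"slide": [0, 0, 0.09], "roll": 0, "claw": 1},
    {"slide": [0.005, -0.02, 0.09], "roll": -0.14, "claw": 1},
    {"slide": [0.01, -0.04, 0.09], "roll": -0.28, "claw": 1},
  ],
)

```text
time_s: 11.95
ee_pos: [400.4, -60.7, 196.3]
eef_rot: [179.9, -0.0, 72.7]
ft_force: [-0.5, 0.5, -0.3]
opening: 0.999
gripper_force: 0.0
```

Emit:
move_arm(
  targets=[
    {"slide": [0.006, -0.025, 0], "roll": -0.14, "claw": 1},
    {"slide": [0.012, -0.05, 0], "roll": -0.28, "claw": 1},
    {"slide": [0.018, -0.075, 0], "roll": -0.42, "claw": 1},
    {"slide": [0.024, -0.1, 0], "roll": -0.56, "claw": 1},
    {"slide": [0.03, -0.12, 0], "roll": -0.69, "claw": 1},
  ],
)

```text
time_s: 12.45
ee_pos: [430.0, -181.8, 195.2]
eef_rot: [-180.0, 0.0, 33.0]
ft_force: [-0.3, 0.1, 0.1]
opening: 1.001
gripper_force: 0.0
```

Emit:
move_arm(
  targets=[
    {"slide": [0.006, -0.02, 0], "roll": -0.14, "claw": 1},
    {"slide": [0.012, -0.04, 0], "roll": -0.28, "claw": 1},
    {"slide": [0.018, -0.06, 0], "roll": -0.42, "claw": 1},
    {"slide": [0.022, -0.071, 0], "roll": -0.54, "claw": 1},
    {"slide": [0.022, -0.071, 0], "roll": -0.54, "claw": 1},
  ],
)

```text
time_s: 12.95
ee_pos: [452.2, -252.6, 194.9]
eef_rot: [180.0, 0.0, 2.4]
ft_force: [0.6, 0.1, -0.1]
opening: 0.997
gripper_force: 0.0
```

```bash
python3 - <<'E'
from h import *
a=snapshot("scene");b=snapshot("top");o=get_obs();print(np.round(o["ee_pos"],1),np.round(o["eef_rot"],1),np.round(o["q"]),o["time_s"])
for n in("scene","top"):
  for t in ("jar","valve","selector"):
    for d in silhouettes(n,t)[:2]:print(n,t,round(d["p"],2),np.round(d["rect"],1))
print(proj(b,[390,-21,130]),proj(a,[390,-21,130]),proj(a,[390,-21,0]))
save(b,"t4.png",(225,180,415,310),4.2)
E
```

```text
[ 451.5 -251.1  195. ] [-1.799e+02  1.000e-01  2.600e+00] [-30.  15. 100.   0.  65.  57.] 13.05
scene jar 0.45 [293.8 159.9 299.7 198.3]
scene valve 0.48 [207.7 170.4 222.5 188. ]
scene selector 0.63 [295.3 159.6 300.3 200.2]
top jar 0.63 [273.6 274.5 283.7 289.9]
top valve 0.57 [357.  231.9 360.5 252.8]
top selector 0.78 [158.5 250.  175.7 267.8]
[277.78898526 281.42399562] [291.84668311 161.42227187] [291.98698536 196.86466584]
```

View pics/t4.png

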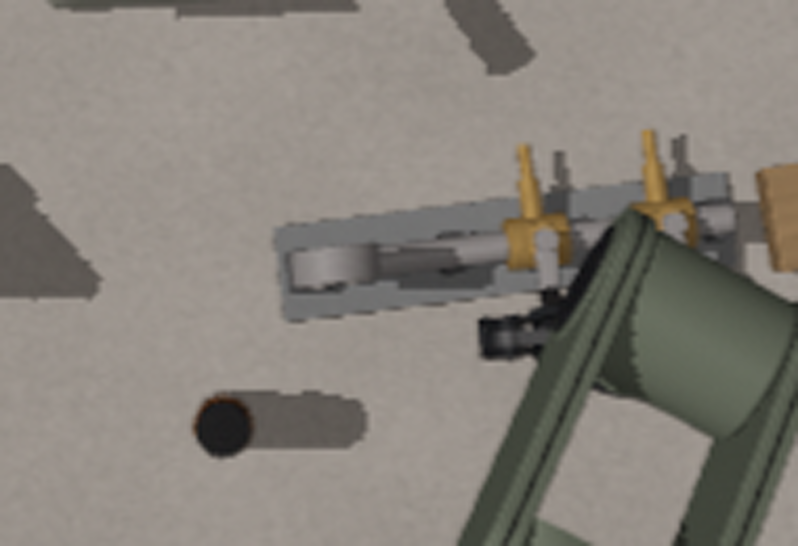

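The jar stands upright at its new place (crop pixel 224,426), and the open gripper is over the lever (about 550,300). Next: descend and grip.

Emit:
move_arm(
  targets=[
    {"slide": [0, 0, -0.04], "roll": 0, "claw": 1},
    {"slide": [0, 0, -0.08], "roll": 0, "claw": 1},
    {"slide": [0, 0, -0.105], "roll": 0, "claw": 1},
    {"slide": [0, 0, -0.121], "roll": 0, "claw": 1},
    {"slide": [0, 0, -0.121], "roll": 0, "claw": 0.7},
  ],
)

```text
time_s: 13.85
ee_pos: [450.4, -250.3, 72.5]
eef_rot: [-179.8, 0.2, 2.5]
ft_force: [-0.6, -0.5, 0.4]
opening: 0.86
gripper_force: 0.0
```

Emit:
move_arm(
  targets=[
    {"slide": [0, 0, 0], "roll": 0, "claw": 0.5},
    {"slide": [0, 0, 0], "roll": 0, "claw": 0.35},
    {"slide": [0, 0, 0], "roll": 0, "claw": 0.25},
    {"slide": [0, 0, 0], "roll": 0, "claw": 0.1},
    {"slide": [0, 0, 0], "roll": 0, "claw": 0.1},
  ],
)

```text
time_s: 14.35
ee_pos: [452.2, -250.7, 75.6]
eef_rot: [-179.9, -0.1, 2.5]
ft_force: [-0.4, 4.5, 6.1]
opening: 0.15
gripper_force: 58.1
```

Emit:
move_arm(
  targets=[
    {"slide": [0, 0, 0], "roll": 0, "claw": 0.1},
    {"slide": [0, 0, 0], "roll": 0, "claw": 0.1},
    {"slide": [0, 0, 0], "roll": 0, "claw": 0.1},
    {"slide": [0, 0, 0], "roll": 0, "claw": 0.1},
    {"slide": [0, 0, 0], "roll": 0, "claw": 0.1},
  ],
)

```text
time_s: 14.85
ee_pos: [452.2, -250.7, 75.6]
eef_rot: [-180.0, -0.1, 2.5]
ft_force: [0.3, 5.8, 5.0]
opening: 0.149
gripper_force: 58.1
```

Emit:
move_arm(
  targets=[
    {"slide": [0.0, 0.0044, 0], "roll": -0.073, "claw": 0.1},
    {"slide": [0.0004, 0.0088, 0], "roll": -0.146, "claw": 0.1},
    {"slide": [0.001, 0.0131, 0], "roll": -0.219, "claw": 0.1},
    {"slide": [0.002, 0.0174, 0], "roll": -0.292, "claw": 0.1},
    {"slide": [0.0032, 0.0215, 0], "roll": -0.365, "claw": 0.1},
  ],
)

```text
time_s: 15.35
ee_pos: [454.7, -228.7, 75.6]
eef_rot: [-179.9, 0.0, -18.6]
ft_force: [-0.8, 5.3, 6.5]
opening: 0.155
gripper_force: 58.6
```

Emit:
move_arm(
  targets=[
    {"slide": [0.0016, 0.0041, 0], "roll": -0.073, "claw": 0.1},
    {"slide": [0.0035, 0.0081, 0], "roll": -0.146, "claw": 0.1},
    {"slide": [0.0056, 0.0119, 0], "roll": -0.219, "claw": 0.1},
    {"slide": [0.0081, 0.0156, 0], "roll": -0.292, "claw": 0.1},
    {"slide": [0.0108, 0.019, 0], "roll": -0.365, "claw": 0.1},
  ],
)

```text
time_s: 15.85
ee_pos: [465.0, -209.1, 75.6]
eef_rot: [-179.9, 0.2, -39.5]
ft_force: [-3.2, 6.7, 8.5]
opening: 0.153
gripper_force: 58.5
```

Emit:
move_arm(
  targets=[
    {"slide": [0, 0, 0], "roll": 0, "claw": 0.1},
    {"slide": [0, 0, 0], "roll": 0, "claw": 0.1},
    {"slide": [0, 0, 0], "roll": 0, "claw": 0.1},
    {"slide": [0, 0, 0], "roll": 0, "claw": 0.3},
    {"slide": [0, 0, 0], "roll": 0, "claw": 0.7},
  ],
)

```text
time_s: 16.35
ee_pos: [466.2, -211.2, 74.9]
eef_rot: [180.0, -0.1, -39.4]
ft_force: [0.8, 0.0, -0.3]
opening: 0.455
gripper_force: 0.0
```

Emit:
move_arm(
  targets=[
    {"slide": [0, 0, 0], "roll": 0, "claw": 0.8},
    {"slide": [0, 0, 0], "roll": 0, "claw": 0.8},
    {"slide": [0, 0, 0.04], "roll": 0, "claw": 0.8},
    {"slide": [0, 0, 0.08], "roll": 0, "claw": 0.8},
    {"slide": [0, 0, 0.12], "roll": 0, "claw": 0.8},
  ],
)

```text
time_s: 16.85
ee_pos: [465.6, -211.0, 195.6]
eef_rot: [180.0, 0.0, -39.4]
ft_force: [1.0, -0.0, 0.1]
opening: 0.805
gripper_force: 0.0
```

Emit:
move_arm(
  targets=[
    {"slide": [-0.03, 0, 0.03], "roll": 0, "claw": 0.8},
    {"slide": [-0.07, 0, 0.03], "roll": 0, "claw": 0.8},
    {"slide": [-0.11, 0, 0.03], "roll": 0, "claw": 0.8},
    {"slide": [-0.13, 0, 0.03], "roll": 0, "claw": 0.8},
    {"slide": [-0.13, 0, 0.03], "roll": 0, "claw": 0.8},
  ],
)

```text
time_s: 17.35
ee_pos: [333.5, -210.6, 224.6]
eef_rot: [180.0, 0.0, -39.5]
ft_force: [0.2, -0.1, 0.6]
opening: 0.799
gripper_force: 0.0
```

```bash
python3 - <<'E'
from h import *
a=snapshot("scene");b=snapshot("top");o=get_obs();print(np.round(o["ee_pos"],1),np.round(o["eef_rot"],1),o["time_s"],np.round(o["ft_force"],1))
for n in("scene","top"):
  for t in ("jar","valve","selector","slide_box","wash_bottle"):
    for d in silhouettes(n,t)[:1]:print(n,t,round(d["p"],2),np.round(d["rect"],1))
save(b,"t5.png",(255,190,415,300),5)
E
```

```text
[ 336.3 -211.3  224.8] [-1.80e+02 -1.00e-01 -3.94e+01] 17.45 [0.5 0.4 0.4]
scene jar 0.53 [296.5 158.4 299.5 201.8]
scene slide_box 0.6 [119.8 193.1 163.  214. ]
scene wash_bottle 0.65 [438.3 180.  458.9 233.8]
top jar 0.44 [271.8 274.1 283.1 288. ]
top valve 0.49 [338.6 231.4 358.  259.4]
top selector 0.63 [158.3 248.3 175.2 267.8]
top slide_box 0.94 [406.8 218.1 442.1 244.2]
top wash_bottle 0.68 [104.7 248.7 134.2 267.1]
```

View pics/t5.png

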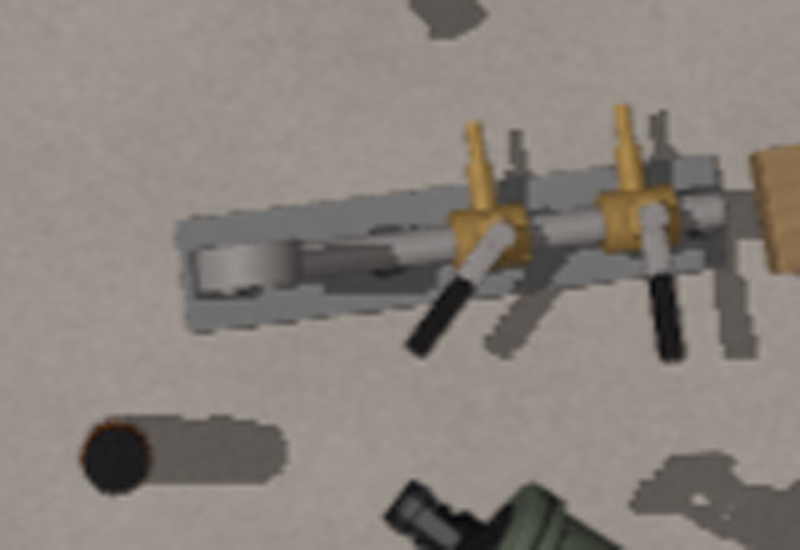

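The lever reads about 42–45° relative to the closed spare lever: hub at (500,232), end at (417,350). The jar is upright at (115,457) and nothing is in contact, so I'm handing in.

```bash
python3 -c "
from cell import *
print(sign_off())"
```

```text
the job is handed in; nothing more can be done
None
```

I've handed the job in: the pictures show the selector clicked in at three dots, the valve by the gauge about half open (42–45°), the jar upright and clear, and nothing touched; the hand-in reported no pass or fail.

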